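Zero the coffee grinder and set it for espresso

ROBOT

A 6-joint arm with a two-finger parallel gripper is mounted at the origin on a cart in front of the work surface, level with it; the furniture and walls round the work are solid. World frame = base frame: x ahead of the robot, y to its left, z up, the work surface at z = 0. Lengths are in mm, angles in rad, forces in N, time in s.
With the tool pointing down it reaches from about 400 to 925 mm from the base axis. Payload 12.5 kg.
Tool frame: the origin (TCP) lies at the centre of the arm's flange, where the gripper is bolted on; the fingertips stand 190 mm ahead of it and the grasp point (between the pads) lies 171 mm ahead of it; z points along the fingers, y is the line along which they close (so a half turn about z gives the same grasp; the last joint's range is limited). The gripper opens to 95 mm and grips with 3 to 60 N. Pads are 20 mm wide; open, the fingers measure 119 mm over their backs; the gripper's body (75 mm by 180 mm) begins 59 mm behind the grasp point.
Start: joints at [-1.375, 0.491, 1.559, -0, 1.092, -0.106], TCP at [185.794, -596.746, 404.761] pointing down, gripper open.
Joint ranges: [-3.1, 3.1], [-0.84, 2.19], [0.05, 2.79], [-1.13, 4.28], [0.06, 2.93], [-2.69, 2.69]. Speed limits (rad/s): [2.22, 2.22, 2.79, 3.14, 3.14, 3.14].

INTERFACE

Orientations are given as [roll, pitch, yaw] about the fixed x, y, z axes, in that order (R = Rz(yaw) Ry(pitch) Rx(roll)).
In Python, from cell import env, read_camera, search_frame, cut_out gives the robot as it stands. The module is installed in compiled form; this text tells all that it offers.
- The arm moves only by the tool move_arm, never from a script. Its argument "commands" is a list of rows, each a list of 3 entries, a list of its own where there are three numbers: the shift along the world's x, y, z normalised to -1 to 1, where 1 is 0.03 m, then the turn about the world's z normalised to -1 to 1, where 1 is 0.08 rad, then the opening, from -1 (shut) to 1 (fully open), so that 0 is half open. A call has 1 to 20 rows; each row shifts and turns the commanded pose from where the row before left it; what a row does not reach is not made up. A row lasts 1/12 s, in which the tool goes at most 41.7 mm and 7.16 degrees, less where a joint would pass 70% of its speed; a pose out of reach is approached as far as the arm can. A call with a number of a shift or a turn outside -1 to 1 is refused whole. A call with a gripper value outside its range is refused whole. The fingers move at their own pace and stop on an object; the grip force is fixed at half the most. Time passes only in rows, so rows that do not move let the fingers close. It gives the time, the measured TCP pose, the force, the opening and the grip force at its end, in the units of the state.
- env.state(): the state, without advancing time (a new reading comes with each control period).
- read_camera(name): name is "scene" or "top" or "wrist"; returns a dict with "image" (480x640x3 uint8, red, green, blue), "fx", "fy", "cx", "cy" (pixels), "rvec" (rotation vector, rad) and "tvec" (3), from world to camera coordinates, as OpenCV has them. Camera axes: x right, y down, z forward; pixel columns grow to the right and rows downward; lengths in mm; the calibration is good to about 2 mm. A picture is of the moment at which its call begins. There is no depth.
- env.job_done(): hands the job in; it is judged then, once.
Trained networks look in a picture, given as the dict that the camera call returned (one of the last four; its "shot" number tells which), for a name from the list of things; names that differ only in an ending like _2 or _b are one class to them, and where a whole thing is asked for, a point or a joint stands for the part that bears it (a point fixed in the world has none). Each returns a list of dicts, best first, with "confidence" (0 to 1); they miss things now and then, are a little off and sometimes report something else, mostly with a low value. They report only what shows in the picture. A call takes as long as a camera call. They do not tell look-alikes from the thing itself.
- search_frame(thing, picture): "at" ([column, row] in pixels, amid what is visible of it).
- cut_out(thing, picture): "region" (480x640 bool, what is visible of it) and "at" ([column, row] in pixels, amid what is visible of it).
The state is a dict: "t": time; "joints": joint angles; "qvel": joint speeds; "tau": joint torques, N m; "eef_pos": TCP position; "tcp_rot": TCP orientation; "ft_force": force on the tool from outside, world axes, zero at the start; "moment": the same for the moment, N m; "opening": opening from 0.0 (shut) to 1.0 (fully open); "grip_force": force on a finger pad.
Only numpy, scipy, OpenCV 4.12 (cv2) and the standard library are available. Lean on these libraries where they do the work, as an engineer would, in place of code of your own. Each camera call takes 0.05 s, during which the arm holds its last target. There are 200 camera calls.

TASK

Zero the coffee grinder and set it for espresso: turn the slim ribbed ring clockwise (seen from above) until you feel the burrs start to touch, without forcing them, then turn it back a quarter turn from that point and let go. Grip the ring alone, not the fixed collar below it or the loading cup above it, and leave the other things on the worktop where they are.

Things in the scene. Friction and masses are not known exactly. Their poses are not given: they have to be found in the camera images.
- ring_center (a point): Centre of the ribbed metal grind ring near the top of the coffee grinder, on its upright axis, half-way up the ring, 204 mm above the worktop. The ring is 62 mm across, 12 mm high and only turns about that axis; turning it freely takes 0.12 N m and it stays where it is left. The point's -x axis points to the ring's small black pointer ridge, 1 mm high on its rim.
- grind_ring (a joint): Ring angle, rad: 0 with the pointer over the long mark at the grinder's front, growing clockwise seen from above (finer). The angle where the burrs touch differs every time (0.7 to 1.9) and cannot be seen: from there on the ring takes extra torque that grows by 3 N m per rad (0.15 N m after 0.05 rad); more than 0.45 N m of it damages the burrs. Backwards it is free down to -2.2.
- scale_collar: Fixed black collar under the ring, 78 mm across at its foot, 73 mm at its top edge, 24 mm high, with raised marks every 30 degrees, longer ones every 90. Origin: centre of its underside; its top lies 2 mm below the ring's underside (8 mm below ring_center). Its -x axis points to the grinder's front.
- loading_cup: Fixed black loading cup with a rubber plug, standing on the ring's middle: 57 mm across, its side 2.5 mm inside the ring's. Origin: centre of its underside, level with the ring's top; 27 mm high, so its top lies 33 mm above ring_center.
- grinder: Grey upright coffee grinder, 240 mm high, standing fast on the worktop. Origin: on the ring's axis at worktop height. -x is its front, where a chute reaches 90 mm and the foot 130 mm from the axis; its column is 92 mm across and 172 mm high.
- dosing_cup: Small steel cup, 56 mm across, 60 mm high, standing on the grinder's foot under the chute. Origin: centre of its underside. A bystander.
- mug_1: Black mug, 83 mm across, 86 mm high, with a handle. Origin: centre of its underside. A bystander.
- pod_2: Foil coffee pod, 36 mm across, 28 mm high. Origin: centre of its underside. A bystander.
- spice_jar_1: Spice jar with a black cap, 45 mm across, 105 mm high. Origin: centre of its underside. A bystander.
- teaspoon_1: Steel teaspoon, 130 mm long, lying on the worktop. Origin: under its middle. A bystander.
Things that resemble listed ones, but are neither listed nor needed, are in the scene too. There is more than one size of the grinder; the job needs the larger.

How it is judged (in metres and radians):
On the way:
1. the ring is turned finer until the burrs touch (the lug bears on the burr with more than 2 N, 0.04 N m) (contact force between burr_lug and burr_stop above 2 N), for 0.1 s.
At the end, for the whole second after the job is handed in: The ring rests, released, a quarter turn (90 degrees, give or take 12) back from the angle at which the burrs began to touch (distance between burr_lug and burr_zero between 0.02519 and 0.03106 m and velocity of joint grind_ring between -0.05 and 0.05 rad/s).
It fails at once if the burrs are forced: more than 0.45 N m (22.5 N on the lug 20 mm from the axis) (contact force between burr_lug and burr_stop above 22.5 N).
It fails at once if the fingers touch the fixed collar below the ring with more than 3 N (contact force between the arm and scale_collar above 3 N).
It fails at once if the fingers or hand touch the loading cup above the ring with more than 3 N (contact force between the arm and loading_cup above 3 N).
It fails at once if a bystander is moved by more than 20 mm (distance of any of dosing_cup, mug_1, pod_2, spice_jar_1, teaspoon_1 from where it was at the start of the episode above 0.02 m).
It also fails if it takes over 58 s, if anything falls off the work surface, if the arm or the gripper's body presses on something with over 40 N, if the wrist force passes 120 N, or if a joint passes its speed limit or range.

## Working session

There is one attempt and no reset: what is moved stays moved. The work goes in short steps, Python scripts to look and compute and a tool call to move; the robot and the scene stay as the last step left them, time stands still between calls to the robot, and variables do not carry over. Pictures are saved under pics/ and viewed, at most 10 in all, crops included, and the job is handed in when it is done.

Besides the shell and the picture viewer there is one more tool, called after "Emit:" by a JSON object that holds its "method" and its "body", one argument or row to a line. move_arm: Moves the arm, as the interface text tells. Its arguments: {"type":"object","properties":{"commands":{"type":"array","items":{"type":"array"}}},"required":["commands"]}

```bash
mkdir -p pics; cat > h.py <<'E'
import numpy as np,cv2
from cell import env,read_camera,search_frame,cut_out
def ray(p,uv):
    R=cv2.Rodrigues(np.array(p["rvec"],float))[0];t=np.array(p["tvec"],float).ravel()
    d=R.T@np.array([(uv[0]-p["cx"])/p["fx"],(uv[1]-p["cy"])/p["fy"],1.]);return -R.T@t,d
def at_z(p,uv,z):
    o,d=ray(p,uv);return o+d*(z-o[2])/d[2]
def proj(p,X):
    K=np.array([[p["fx"],0,p["cx"]],[0,p["fy"],p["cy"]],[0,0,1.]])
    return cv2.projectPoints(np.array(X,float).reshape(-1,3),np.array(p["rvec"],float),np.array(p["tvec"],float),K,None)[0].reshape(-1,2)
def save(p,n,box=None,s=1):
    im=p["image"]
    if box: im=im[box[1]:box[3],box[0]:box[2]]
    im=cv2.resize(im,None,fx=s,fy=s,interpolation=cv2.INTER_CUBIC);cv2.imwrite("pics/"+n,im[:,:,::-1])
E
python3 - <<'E'
from h import *
np.set_printoptions(precision=1,suppress=True)
P={}
for n in("scene","top"):
    p=read_camera(n);save(p,n+"0.png");P[n]=p
    print(n,ray(p,(320,240))[0])
    for th,z in(("ring_center",204),("loading_cup",237),("scale_collar",190),("grinder",100),("dosing_cup",40),("mug_1",43),("spice_jar_1",100),("pod_2",20),("teaspoon_1",2)):
        for r in search_frame(th,p): print(th,np.round(r["at"]),round(r["confidence"],2),at_z(p,r["at"],z))
print(env.state())
E
```

```text
scene [ 722.4 -416.1 1179.4]
ring_center [317. 278.] 0.72 [583.   35.3 204. ]
ring_center [278. 379.] 0.38 [ 566.8 -163.3  204. ]
scale_collar [317. 283.] 0.96 [583.6  31.8 190. ]
scale_collar [272. 384.] 0.73 [ 557.1 -171.9  190. ]
grinder [311. 294.] 0.9 [564.9  45.2 100. ]
grinder [267. 383.] 0.66 [ 533.3 -148.4  100. ]
dosing_cup [283. 287.] 0.7 [494.4  71.2  40. ]
mug_1 [368. 251.] 0.97 [651.2 200.2  43. ]
spice_jar_1 [354. 378.] 0.65 [ 688.2 -100.5  100. ]
spice_jar_1 [365. 250.] 0.57 [648.5 169.5 100. ]
pod_2 [332. 239.] 0.77 [563.8 223.1  20. ]
pod_2 [317. 284.] 0.16 [560.2 105.7  20. ]
teaspoon_1 [328. 158.] 0.7 [495.8 455.5   2. ]
top [ 503.1  171.1 1031.7]
ring_center [477. 256.] 0.58 [533.  -98.4 204. ]
ring_center [376. 248.] 0.48 [549.7  77.  204. ]
ring_center [196. 275.] 0.42 [508.3 396.2 204. ]
loading_cup [389. 233.] 0.66 [573.6  58.9 237. ]
loading_cup [484. 252.] 0.65 [538.5 -99.9 237. ]
scale_collar [371. 244.] 0.8 [557.8  84.5 190. ]
scale_collar [313. 207.] 0.55 [627.7 188.5 190. ]
scale_collar [474. 254.] 0.46 [537.  -99.4 190. ]
grinder [372. 251.] 0.82 [550.3  73.4 100. ]
grinder [462. 264.] 0.79 [ 521.2 -102.3  100. ]
grinder [313. 207.] 0.23 [640.8 190.7 100. ]
dosing_cup [360. 288.] 0.83 [477.1  94.6  40. ]
mug_1 [312. 207.] 0.88 [648.9 193.6  43. ]
spice_jar_1 [449. 182.] 0.88 [685.9 -83.2 100. ]
pod_2 [292. 248.] 0.54 [564.4 239.3  20. ]
pod_2 [312. 208.] 0.24 [649.4 193.5  20. ]
teaspoon_1 [195. 272.] 0.83 [516.6 452.4   2. ]
{'t': 1.0, 'joints': array([-1.4,  0.5,  1.6, -0. ,  1.1, -0.1]), 'qvel': array([ 0., -0.,  0.,  0.,  0.,  0.]), 'tau': array([ -0. , -61.2, -25.8,   0.1,   0. ,   0. ]), 'eef_pos': array([ 185.8, -596.7,  404.8]), 'tcp_rot': array([3.1, 0. , 0.3]), 'ft_force': array([0.1, 0.3, 0.4]), 'moment': array([-0., -0.,  0.]), 'grip_force': 0.0, 'opening': 0.9992754174269688}
```

View pics/scene0.png

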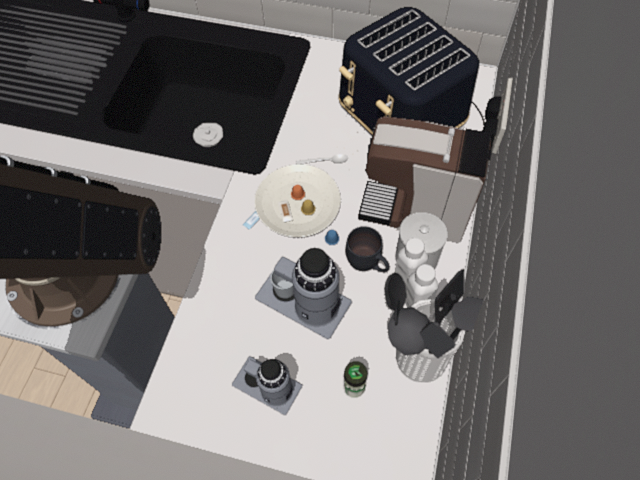

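View pics/top0.png

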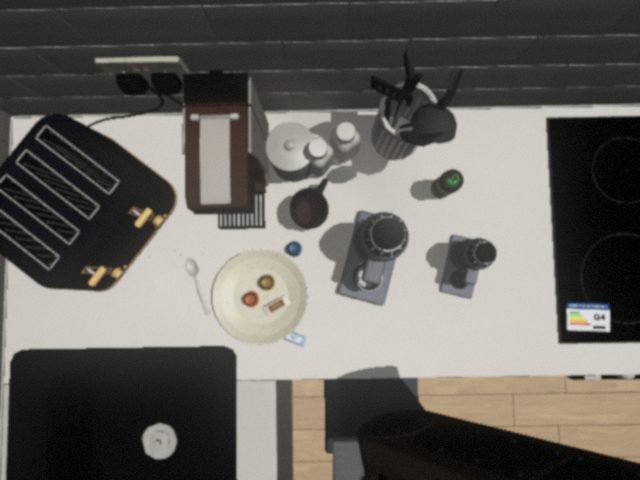

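Scene: the large grinder is at (316,285) and the small look-alike at (272,380). In the top view they are at (388,235) and (482,252). The large one has a chute, a steel dosing cup and a clearly bigger ring, so it fits the 240 mm description. I'll confirm this in an enlarged crop.

```bash
python3 - <<'E'
from h import *
a=read_camera("top");b=read_camera("scene")
ca=cv2.resize(a["image"][195:315,330:430],None,fx=4,fy=5*.8,interpolation=cv2.INTER_CUBIC)
cb=cv2.resize(b["image"][235:355,250:350],None,fx=4,fy=4,interpolation=cv2.INTER_CUBIC)
cv2.imwrite("pics/crop1.png",np.hstack([ca,cb])[:,:,::-1])
E
```

```text
(no output)
```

View pics/crop1.png

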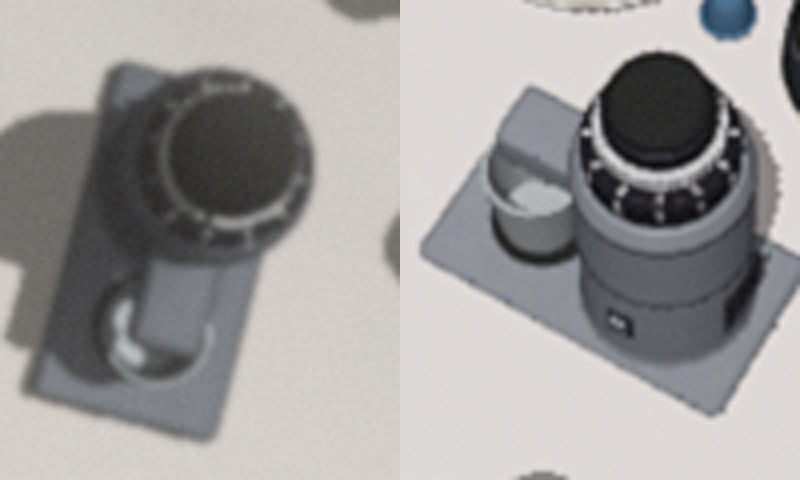

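The crop confirms it: the large grinder has a foot, chute and steel cup, with the black cup centred near top (389.5,233) and scene (315,259). Next I'll triangulate the cup top and get the yaw from the foot corners.

```bash
python3 - <<'E'
from h import *
np.set_printoptions(precision=1,suppress=True)
a=read_camera("top");b=read_camera("scene")
ua,ub=(389.5,233),(315,259)
o1,d1=ray(a,ua);o2,d2=ray(b,ub)
s=np.linalg.lstsq(np.c_[d1,-d2],o2-o1,rcond=None)[0]
print(o1+s[0]*d1,o2+s[1]*d2)
print(at_z(a,ua,237),at_z(b,ub,237))
for r in cut_out("grinder",a)[:1]:pass
for c in [(40,390),(210,440),(125,62)]:
    print(at_z(a,(330+c[0]/4,195+c[1]/4),15))
for c in [(422,250),(718,412),(528,87)]:
    print(at_z(b,(250+(c[0]-400)/4,235+c[1]/4),15))
E
```

```text
[574.   57.4 232.7] [573.9  57.4 232.7]
[573.6  58.  237. ] [574.6  55.2 237. ]
[466.6 136.4  15. ]
[438.5  45.7  15. ]
[643.6  86.5  15. ]
[439.   44.2  15. ]
[616.4  -5.7  15. ]
[466.5 153.7  15. ]
```

Emit:
{"method": "move_arm", "body": {
  "commands": [
    [[0.5,0.84,0.8],0.8,1],
    [[0.5,0.84,0.8],0.8,1],
    [[0.5,0.84,0.8],0.8,1],
    [[0.5,0.84,0.1],0.8,1],
    [[0.5,0.84,0],0.8,1],
    [[0.5,0.84,0],0.8,1],
    [[0.5,0.84,0],0.8,1],
    [[0.5,0.84,0],0.8,1],
    [[0.5,0.84,0],0.8,1],
    [[0.5,0.84,0],0.8,1],
    [[0.5,0.84,0],0.8,1],
    [[0.5,0.84,0],0.8,1],
    [[0.5,0.84,0],0.8,1],
    [[0.5,0.84,0],0.8,1],
    [[0.5,0.84,0],0.8,1],
    [[0.5,0.84,0],0.8,1],
    [[0.5,0.84,0],0.8,1],
    [[0.5,0.84,0],0.8,1],
    [[0.5,0.84,0],0.8,1],
    [[0.5,0.84,0],0.8,1]
  ]
}}

```text
t: 2.92
eef_pos: [486.3, -91.3, 479.9]
tcp_rot: [3.141, 0.0, 1.585]
ft_force: [0.3, -0.1, -0.2]
opening: 1.001
grip_force: 0.0
```

Emit:
{"method": "move_arm", "body": {
  "commands": [
    [[0.49,0.83,0],0.8,1],
    [[0.49,0.83,0],0.8,1],
    [[0.49,0.83,0],0.8,1],
    [[0.49,0.84,0],0.8,1],
    [[0.48,0.84,0],0.8,1],
    [[0.48,0.84,0],0.8,1],
    [[0,0,0],0,1],
    [[0,0,0],0,1]
  ]
}}

```text
t: 3.58
eef_pos: [573.7, 58.7, 479.3]
tcp_rot: [-3.141, -0.0, 1.968]
ft_force: [0.7, -1.1, -0.3]
opening: 1.002
grip_force: 0.0
```

```bash
python3 - <<'E'
from h import *
np.set_printoptions(precision=2,suppress=True)
p=read_camera("wrist");save(p,"w1.png");s=env.state();print(s["eef_pos"],s["tcp_rot"],s["joints"],s["t"])
for th,z in(("ring_center",204),("loading_cup",237),("scale_collar",190)):
    for r in cut_out(th,p)[:2]:
        m=r["region"].astype(np.uint8);c=max(cv2.findContours(m,0,1)[0],key=cv2.contourArea)
        e=cv2.fitEllipse(c);print(th,np.round(r["confidence"],2),e,at_z(p,e[0],z),m.sum())
print(ray(p,(320,240)),proj(p,[573.5,57.5,237]))
E
```

```text
[573.32  57.81 479.47] [-3.14 -0.    1.97] [-0.01  0.35  1.58 -0.    1.21 -0.41] 3.6333
ring_center 0.6 ((329.7772216796875, 250.877197265625), (79.30702209472656, 82.19756317138672), 169.92913818359375) [575.09  56.48 204.  ] 676
loading_cup 0.96 ((231.9148712158203, 383.6877746582031), (21.297088623046875, 38.261138916015625), 86.60791015625) [542.8  -62.11 237.  ] 626
loading_cup 0.88 ((329.586669921875, 253.1993408203125), (75.15144348144531, 76.51628875732422), 1.146334171295166) [571.42  64.87 237.  ] 4621
scale_collar 0.66 ((329.768798828125, 243.24490356445312), (89.04523468017578, 94.57042694091797), 1.0634902715682983) [574.33  58.31 190.  ] 1913
scale_collar 0.45 ((237.56492614746094, 341.0333251953125), (2.2161972522735596, 15.475529670715332), 90.38758850097656) [533.39 -58.05 190.  ] 36
(array([542.62, 133.71, 459.42]), array([ 0.08, -0.27, -0.96])) [[328.25 263.67]]
```

View pics/w1.png

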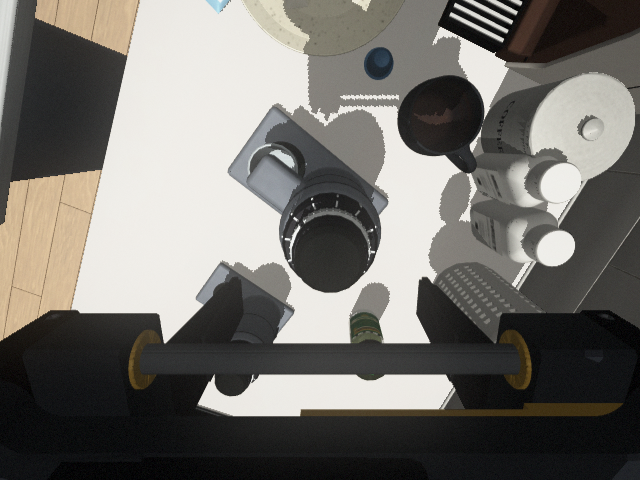

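The wrist view shows the large grinder's cup at about (331,252), between and ahead of the fingers, with nothing near the descent path. I'll refine the axis by fitting the cup's silhouette.

```bash
cat > fit.py <<'E'
from h import *
from scipy.optimize import minimize
np.set_printoptions(precision=2,suppress=True)
a=np.linspace(0,2*np.pi,60)
def sil(p,xy,parts):
    pts=np.vstack([np.c_[xy[0]+r*np.cos(a),xy[1]+r*np.sin(a),0*a+z] for r,z in parts])
    im=np.zeros((1920,2560),np.uint8);cv2.fillPoly(im,[cv2.convexHull((proj(p,pts)*4+1.5).astype(np.int32))],1)
    return cv2.resize(im.astype(np.float32),(640,480),interpolation=cv2.INTER_AREA)
def fit(p,m,parts,x0=(573.5,57.5)):
    f=lambda x:np.abs(sil(p,x,parts)-m).sum()
    r=minimize(f,x0,method="Nelder-Mead",options=dict(initial_simplex=np.array(x0)+[[0,0],[6,0],[0,6]],xatol=.1,fatol=1))
    return r.x,r.fun,m.sum()
if __name__=="__main__":
  for n in("wrist","top","scene"):
    p=read_camera(n)
    for th,parts in(("loading_cup",[(28.5,210),(28.5,237)]),):
        for r in cut_out(th,p):
            if abs(r["at"]-proj(p,[573.5,57.5,225])[0]).max()<15: print(n,th,fit(p,r["region"].astype(float),parts))
    if n=="wrist":
        # dark-vs-bright overlay check
        im=p["image"].copy()
        for r_,z in((28.5,237),(31,210),(36.5,196)):
            cv2.polylines(im,[proj(p,np.c_[573.5+r_*np.cos(a),57.5+r_*np.sin(a),0*a+z]).astype(int)],1,(255,0,0))
        p["image"]=np.hstack([p["image"][170:310,260:400],im[170:310,260:400]]);save(p,"w2.png",None,2.8)
E
python3 fit.py
```

```text
scene loading_cup (array([574.36,  54.96]), np.float64(141.75), np.float64(758.0))
```

View pics/w2.png

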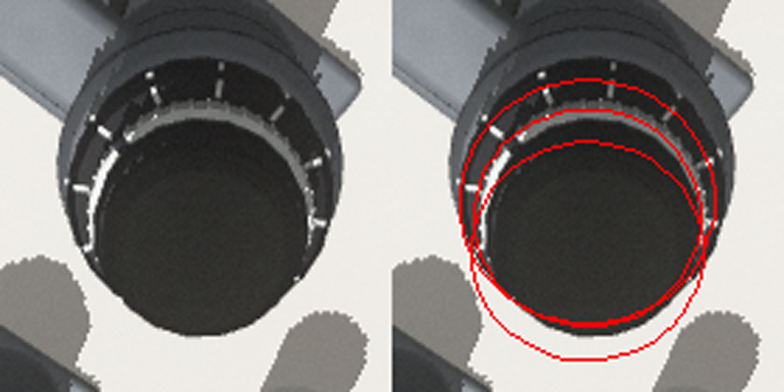

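```bash
cat > fit2.py <<'E'
from h import *
from scipy.optimize import minimize
from scipy.ndimage import map_coordinates
np.set_printoptions(precision=2,suppress=True)
def cost(xy,p,g,a):
    def mean(r0,r1,z):
        R,A=np.meshgrid(np.linspace(r0,r1,6),a)
        q=proj(p,np.c_[(xy[0]+R*np.cos(A)).ravel(),(xy[1]+R*np.sin(A)).ravel(),0*A.ravel()+z])
        return np.minimum(map_coordinates(g,[q[:,1],q[:,0]],order=1),130).mean()
    return -(2*mean(28.8,31,210)-mean(31.8,34,210)-mean(26,28.2,210))
for n in("wrist","top","scene"):
    p=read_camera(n);g=p["image"].mean(2)
    o=ray(p,(320,240))[0]; away=np.arctan2(57.5-o[1],573.5-o[0])+np.pi   # facing the camera side
    a=away+np.linspace(-1.2,1.2,120)
    best=min((cost((x,y),p,g,a),x,y) for x in np.arange(564,584,1) for y in np.arange(47,68,1))
    r=minimize(cost,best[1:],args=(p,g,a),method="Nelder-Mead");print(n,best,r.x,r.fun,cost((573.5,57.5),p,g,a))
s=env.state();print(s["eef_pos"],s["tcp_rot"])
E
python3 fit2.py
```

```text
wrist (np.float64(-112.60302324614403), np.int64(574), np.int64(58)) [574.3   58.46] -120.05044027449378 -87.24380217806845
top (np.float64(-5.250046783689619), np.int64(578), np.int64(60)) [578.25  60.36] -5.33952870794392 -3.9042959385703213
scene (np.float64(-70.61995590729344), np.int64(571), np.int64(60)) [571.54  60.22] -72.65691109574024 -23.64419872650204
[573.35  57.43 479.8 ] [3.14 0.   1.97]
```

Emit:
{"method": "move_arm", "body": {
  "commands": [
    [[0.03,0.035,-0.6],0,1],
    [[0,0,-0.6],0,1],
    [[0,0,-0.6],0,1],
    [[0,0,-0.6],0,1],
    [[0,0,-0.5],0,1],
    [[0,0,0],0,1],
    [[0,0,0],0,1],
    [[0,0,0],0,1]
  ]
}}

```text
t: 4.9
eef_pos: [574.5, 58.6, 393.7]
tcp_rot: [3.14, 0.0, 1.966]
ft_force: [-1.2, -0.4, -0.4]
opening: 1.0
grip_force: 0.0
```

```bash
python3 - <<'E'
from h import *
p=read_camera("wrist");save(p,"w3.png");s=env.state();print(s["eef_pos"],s["ft_force"],s["moment"],s["t"])
E
```

```text
[574.47356942  58.60638703 393.86722548] [0.40791861 0.0121763  0.58843567] [ 0.02468732 -0.10681359 -0.00286545] 4.95
```

View pics/w3.png

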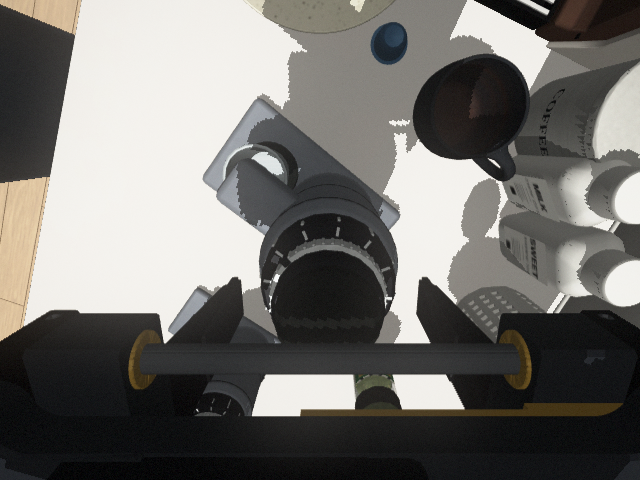

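The wrist view shows the ring at about (329,258), centred between the fingertips (241 and 418). I'll lower 3 mm more and close.

Emit:
{"method": "move_arm", "body": {
  "commands": [
    [[0,0,-0.1],0,0.5],
    [[0,0,0],0,0.4],
    [[0,0,0],0,0.35],
    [[0,0,0],0,0.2],
    [[0,0,0],0,0.2],
    [[0,0,0],0,0.2],
    [[0,0,0],0,0.2],
    [[0,0,0],0,0.2]
  ]
}}

```text
t: 5.62
eef_pos: [574.0, 58.5, 389.8]
tcp_rot: [-3.141, -0.0, 1.966]
ft_force: [-3.9, -1.9, 2.5]
opening: 0.642
grip_force: 30.0
```

```bash
python3 -c "
from h import *
s=env.state();print(s)"
```

```text
{'t': 5.6167, 'joints': array([-1.28449467e-02,  4.38652706e-01,  1.69694915e+00, -4.07654061e-04,
        1.00695765e+00, -4.07798326e-01]), 'qvel': array([-3.69473808e-04, -3.71427771e-04,  5.59677483e-04, -1.03561938e-03,
       -2.55924109e-06,  1.66848053e-05]), 'tau': array([ 9.42165144e-01, -5.45347774e+01, -2.55666250e+01,  5.84434513e-01,
       -1.07625481e+00,  5.36228728e-02]), 'eef_pos': array([574.04487788,  58.50328038, 389.78393619]), 'tcp_rot': array([-3.14056850e+00, -6.73505154e-05,  1.96596770e+00]), 'ft_force': array([-3.90998514, -1.86212849,  2.52436306]), 'moment': array([-0.46934678,  0.67840933,  0.03597788]), 'grip_force': 30.001027286052704, 'opening': 0.6421067564009872}
```

Emit:
{"method": "move_arm", "body": {
  "commands": [
    [[0,0,0],-0.5,0.2],
    [[0,0,0],-0.5,0.2],
    [[0,0,0],-0.5,0.2],
    [[0,0,0],-0.5,0.2],
    [[0,0,0],-0.5,0.2],
    [[0,0,0],0,0.2],
    [[0,0,0],0,0.2]
  ]
}}

```text
t: 6.2
eef_pos: [574.0, 58.4, 389.8]
tcp_rot: [-3.14, 0.0, 1.765]
ft_force: [-4.9, -2.9, 2.8]
opening: 0.643
grip_force: 30.0
```

```bash
cat > st.py <<'E'
from h import *
np.set_printoptions(precision=3,suppress=True)
for i in range(2):
    s=env.state();print(s["t"],s["eef_pos"],s["tcp_rot"],s["ft_force"],s["moment"],s["tau"][5],s["opening"],s["grip_force"]); i or read_camera("scene")
E
python3 st.py
```

```text
6.2 [573.969  58.438 389.801] [-3.14   0.     1.765] [-4.934 -2.9    2.788] [-0.538  0.868 -0.097] 0.02091765054501593 0.6428681261515928 30.00184267759323
6.25 [573.951  58.448 389.771] [-3.14   0.     1.766] [-4.417 -3.143  3.938] [-0.479  0.899 -0.175] -0.08152855793014169 0.6444988083709288 30.001613795757294
```

Emit:
{"method": "move_arm", "body": {
  "commands": [
    [[0,0,0],-0.5,0.2],
    [[0,0,0],-0.5,0.2],
    [[0,0,0],-0.5,0.2],
    [[0,0,0],-0.5,0.2],
    [[0,0,0],-0.5,0.2]
  ]
}}

```text
t: 6.67
eef_pos: [573.9, 58.5, 389.8]
tcp_rot: [-3.14, 0.001, 1.564]
ft_force: [-5.6, -2.6, 3.6]
opening: 0.643
grip_force: 30.0
```

```bash
sed -i 's/range(2)/range(6)/; s/i or read/read/' st.py; python3 st.py; python3 - <<'E'
from h import *
p=read_camera("wrist");save(p,"w4.png",(250,190,410,340),4)
E
```

```text
6.6667 [573.867  58.457 389.786] [-3.14   0.001  1.564] [-5.584 -2.589  3.577] [-0.496  1.046  0.148] -0.6584668904542923 0.6433436579139793 30.000979900360107
6.7167 [573.856  58.474 389.778] [-3.14   0.     1.561] [-6.26  -3.041  3.875] [-0.488  1.027 -0.06 ] -0.409839553758502 0.6451752539609538 30.00205010175705
6.7667 [573.849  58.451 389.754] [-3.14   0.     1.564] [-6.43  -2.077  5.071] [-0.508  1.04  -0.163] 0.46926017850637436 0.6467432356787821 30.002517700195312
6.8167 [573.869  58.453 389.795] [-3.14   0.     1.565] [-5.933 -2.276  4.183] [-0.519  1.053 -0.125] 0.09396709967404604 0.6452097108905809 30.002223551273346
6.8667 [573.858  58.446 389.776] [-3.14   0.     1.566] [-5.278 -2.744  4.062] [-0.544  1.015 -0.081] -0.06034041289240122 0.6470576333881688 30.002190470695496
6.9167 [573.848  58.442 389.806] [-3.14   0.     1.566] [-5.655 -2.702  4.817] [-0.475  1.02  -0.101] -0.10233308421447873 0.6413223881877104 30.00224143266678
```

View pics/w4.png

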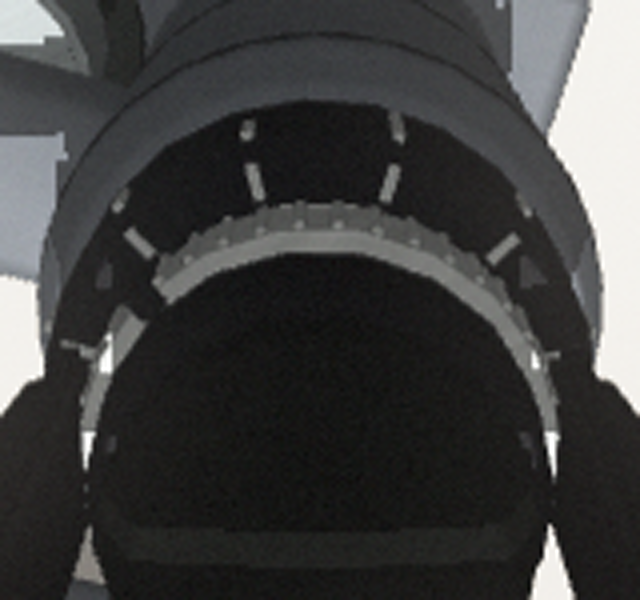

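The ring turns with the hand: the pointer stays at about (145,300) in the crop while the marks move. The moment is about +0.15 N m while turning freely, so I'll read it in motion.

Emit:
{"method": "move_arm", "body": {
  "commands": [
    [[0,0,0],-0.4,0.2],
    [[0,0,0],-0.4,0.2],
    [[0,0,0],-0.4,0.2],
    [[0,0,0],-0.4,0.2],
    [[0,0,0],-0.4,0.2]
  ]
}}

```text
t: 7.43
eef_pos: [573.8, 58.5, 389.8]
tcp_rot: [-3.14, 0.001, 1.405]
ft_force: [-6.4, -2.7, 3.3]
opening: 0.646
grip_force: 30.0
```

```bash
sed -i 's/range(6)/range(1)/; s/read_camera("scene")/0/' st.py; python3 st.py
```

```text
7.4333 [573.779  58.468 389.8  ] [-3.14   0.001  1.405] [-6.426 -2.69   3.314] [-0.526  1.156  0.132] -0.5015590600669384 0.6462911923080386 30.001358091831207
```

Emit:
{"method": "move_arm", "body": {
  "commands": [
    [[0,0,0],-0.4,0.2],
    [[0,0,0],-0.4,0.2]
  ]
}}

```text
t: 7.6
eef_pos: [573.8, 58.5, 389.8]
tcp_rot: [-3.14, 0.001, 1.341]
ft_force: [-6.4, -2.6, 4.7]
opening: 0.646
grip_force: 30.0
```

```bash
python3 st.py
```

```text
7.6 [573.761  58.467 389.786] [-3.14   0.001  1.341] [-6.446 -2.573  4.688] [-0.526  1.258  0.136] -0.501482393592596 0.6464718407459932 30.00166743993759
```

Emit:
{"method": "move_arm", "body": {
  "commands": [
    [[0,0,0],-0.4,0.2],
    [[0,0,0],-0.4,0.2],
    [[0,0,0],-0.4,0.2]
  ]
}}

```text
t: 7.85
eef_pos: [573.7, 58.5, 389.8]
tcp_rot: [-3.14, 0.001, 1.245]
ft_force: [-8.1, -3.1, 4.9]
opening: 0.642
grip_force: 30.0
```

```bash
python3 st.py
```

```text
7.85 [573.717  58.511 389.773] [-3.14   0.001  1.245] [-8.1   -3.07   4.919] [-0.457  1.329  0.164] -0.5014885403215885 0.6418710174089224 30.001982152462006
```

Emit:
{"method": "move_arm", "body": {
  "commands": [
    [[-0.01,0,0],-0.4,0.2],
    [[-0.01,0,0],-0.4,0.2],
    [[-0.01,0,0],-0.4,0.2]
  ]
}}

```text
t: 8.1
eef_pos: [573.2, 58.5, 389.8]
tcp_rot: [-3.141, 0.0, 1.148]
ft_force: [-1.7, -2.2, 0.9]
opening: 0.645
grip_force: 30.0
```

```bash
python3 st.py
```

```text
8.1 [573.226  58.504 389.841] [-3.141  0.     1.148] [-1.715 -2.159  0.916] [-0.366  0.38   0.076] -0.5058709345757961 0.6453355833020482 29.999185502529144
```

Emit:
{"method": "move_arm", "body": {
  "commands": [
    [[0,0,0],-0.4,0.2],
    [[0,0,0],-0.4,0.2],
    [[0,0,0],-0.4,0.2]
  ]
}}

```text
t: 8.35
eef_pos: [573.2, 58.6, 389.8]
tcp_rot: [-3.141, 0.001, 1.052]
ft_force: [-3.2, -1.6, 1.6]
opening: 0.644
grip_force: 30.0
```

```bash
python3 st.py
```

```text
8.35 [573.198  58.553 389.804] [-3.141  0.001  1.052] [-3.205 -1.571  1.642] [-0.375  0.624  0.145] -0.5048563331365585 0.6444513126317956 29.99978005886078
```

Emit:
{"method": "move_arm", "body": {
  "commands": [
    [[0,0,0],-0.4,0.2],
    [[0,0,0],-0.4,0.2],
    [[0,0,0],-0.4,0.2]
  ]
}}

```text
t: 8.6
eef_pos: [573.2, 58.6, 389.8]
tcp_rot: [-3.141, 0.001, 0.956]
ft_force: [-4.0, -1.5, 2.7]
opening: 0.643
grip_force: 30.0
```

```bash
python3 st.py
```

```text
8.6 [573.186  58.578 389.808] [-3.141  0.001  0.956] [-3.996 -1.505  2.662] [-0.225  0.748  0.118] -0.5048298463225365 0.6429774119096335 29.999832808971405
```

Emit:
{"method": "move_arm", "body": {
  "commands": [
    [[0,0,0],-0.4,0.2],
    [[0,0,0],-0.4,0.2],
    [[0,0,0],-0.4,0.2]
  ]
}}

```text
t: 8.85
eef_pos: [573.1, 58.6, 389.8]
tcp_rot: [-3.141, 0.001, 0.86]
ft_force: [-3.9, -0.4, 3.6]
opening: 0.641
grip_force: 30.0
```

```bash
python3 st.py
```

```text
8.85 [573.135  58.556 389.808] [-3.141  0.001  0.86 ] [-3.931 -0.445  3.598] [-0.229  0.781  0.133] -0.5047131702303886 0.6406956760410759 30.00008851289749
```

Emit:
{"method": "move_arm", "body": {
  "commands": [
    [[0,0,0],-0.4,0.2],
    [[0,0,0],-0.4,0.2],
    [[0,0,0],-0.4,0.2]
  ]
}}

```text
t: 9.1
eef_pos: [573.1, 58.6, 389.8]
tcp_rot: [-3.141, 0.001, 0.764]
ft_force: [-3.7, -1.0, 3.1]
opening: 0.645
grip_force: 30.0
```

```bash
python3 st.py
```

```text
9.1 [573.105  58.63  389.806] [-3.141  0.001  0.764] [-3.651 -1.016  3.089] [-0.132  0.817  0.107] -0.5045889504253864 0.6445580895015137 30.000012516975403
```

Emit:
{"method": "move_arm", "body": {
  "commands": [
    [[0,0,0],-0.4,0.2],
    [[0,0,0],-0.4,0.2],
    [[0,0,0],-0.4,0.2]
  ]
}}

```text
t: 9.35
eef_pos: [573.1, 58.7, 389.8]
tcp_rot: [-3.141, 0.001, 0.668]
ft_force: [-5.4, -0.3, 3.6]
opening: 0.645
grip_force: 30.0
```

```bash
python3 st.py
```

```text
9.35 [573.085  58.654 389.782] [-3.141  0.001  0.668] [-5.384 -0.266  3.557] [-0.136  0.861  0.085] -0.5046368390321732 0.6452840589821884 29.99995082616806
```

Emit:
{"method": "move_arm", "body": {
  "commands": [
    [[0,0,0],-0.4,0.2],
    [[0,0,0],-0.4,0.2],
    [[0,0,0],-0.4,0.2]
  ]
}}

```text
t: 9.6
eef_pos: [573.1, 58.7, 389.8]
tcp_rot: [-3.141, 0.001, 0.572]
ft_force: [-5.0, 0.5, 2.7]
opening: 0.643
grip_force: 30.0
```

```bash
python3 st.py
```

```text
9.6 [573.064  58.695 389.822] [-3.141  0.001  0.572] [-5.013  0.509  2.731] [0.006 0.9   0.108] -0.5044926702976227 0.642931157077992 30.00025749206543
```

Emit:
{"method": "move_arm", "body": {
  "commands": [
    [[0,0,0],-0.4,0.2],
    [[0,0,0],-0.4,0.2],
    [[0,0,0],-0.4,0.2]
  ]
}}

```text
t: 9.85
eef_pos: [573.0, 58.8, 389.8]
tcp_rot: [-3.141, 0.001, 0.477]
ft_force: [-5.8, -0.4, 3.8]
opening: 0.644
grip_force: 30.0
```

```bash
python3 st.py
```

```text
9.85 [573.026  58.755 389.798] [-3.141  0.001  0.477] [-5.822 -0.384  3.783] [0.214 0.985 0.209] -0.4032450634986162 0.6443937659775343 29.99954402446747
```

The torque rose by 0.10 N m (wrist moment 0.21, joint 6 shifted by 0.10), so this is the touch. One more small step will confirm it, followed by a hold.

Emit:
{"method": "move_arm", "body": {
  "commands": [
    [[0,0,0],-0.4,0.2]
  ]
}}

```text
t: 9.93
eef_pos: [573.0, 58.8, 389.8]
tcp_rot: [-3.141, 0.001, 0.445]
ft_force: [-4.5, 0.5, 4.1]
opening: 0.645
grip_force: 30.0
```

```bash
python3 st.py
```

```text
9.9333 [573.     58.788 389.812] [-3.141  0.001  0.445] [-4.54   0.527  4.094] [0.2   1.062 0.265] -0.34517579711973667 0.6447255125954424 29.999409914016724
```

Emit:
{"method": "move_arm", "body": {
  "commands": [
    [[0,0,0],0,0.2],
    [[0,0,0],0,0.2],
    [[0,0,0],0,0.2]
  ]
}}

```text
t: 10.18
eef_pos: [573.0, 58.8, 389.8]
tcp_rot: [-3.141, 0.001, 0.446]
ft_force: [-5.4, -0.4, 4.5]
opening: 0.643
grip_force: 30.0
```

```bash
python3 st.py
```

```text
10.1833 [573.009  58.762 389.769] [-3.141  0.001  0.446] [-5.433 -0.407  4.476] [ 0.18   1.051 -0.015] 0.042136923875659704 0.6432662957028535 30.000189542770386
```

Emit:
{"method": "move_arm", "body": {
  "commands": [
    [[-0.01,0,0],0.8,0.2],
    [[0,0,0],0.8,0.2],
    [[0,0,0],0.8,0.2],
    [[0,0,0],0.8,0.2],
    [[0,0,0],0.8,0.2],
    [[0,0,0],0.8,0.2],
    [[0,0,0],0.8,0.2],
    [[0,0,0],0.8,0.2],
    [[0,0,0],0.8,0.2],
    [[0,0,0],0.8,0.2],
    [[0,0,0],0.8,0.2],
    [[0,0,0],0.8,0.2],
    [[0,0,0],0.8,0.2],
    [[0,0,0],0.8,0.2],
    [[0,0,0],0.8,0.2],
    [[0,0,0],0.8,0.2],
    [[0,0,0],0.8,0.2],
    [[0,0,0],0.8,0.2],
    [[0,0,0],0.8,0.2],
    [[0,0,0],0.8,0.2]
  ]
}}

```text
t: 11.85
eef_pos: [573.4, 58.4, 389.8]
tcp_rot: [3.14, 0.0, 1.729]
ft_force: [1.3, -2.4, -0.2]
opening: 0.644
grip_force: 30.0
```

```bash
python3 st.py
```

```text
11.85 [573.399  58.423 389.824] [3.14  0.    1.729] [ 1.265 -2.35  -0.187] [-0.443 -0.163 -0.16 ] 1.13325085490942 0.6438407411540105 29.99835580587387
```

Emit:
{"method": "move_arm", "body": {
  "commands": [
    [[0,0,0],0.75,0.2],
    [[0,0,0],0.75,0.2],
    [[0,0,0],0.75,0.2],
    [[0,0,0],0.75,0.2],
    [[0,0,0],0.75,0.2],
    [[0,0,0],0.6,0.2],
    [[0,0,0],0,0.2],
    [[0,0,0],0,0.2],
    [[0,0,0],0,0.2]
  ]
}}

```text
t: 12.6
eef_pos: [573.5, 58.5, 389.9]
tcp_rot: [3.14, 0.001, 2.072]
ft_force: [6.1, -2.9, -1.3]
opening: 0.643
grip_force: 30.0
```

```bash
python3 st.py;  python3 - <<'E'
from h import *
p=read_camera("wrist");save(p,"w5.png",(250,190,410,340),4)
E
```

```text
12.6 [573.508  58.518 389.856] [3.14  0.001 2.072] [ 6.075 -2.918 -1.264] [-0.464 -0.984  0.128] 0.09273199830204248 0.642747613188659 29.998143017292023
```

View pics/w5.png

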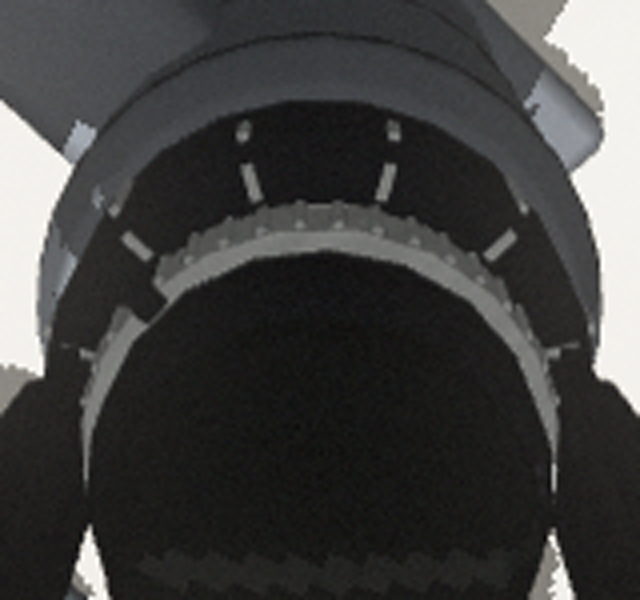

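The pointer is still at about (145,300) relative to the hand, so the grip didn't slip. The ring is about 1.56 rad back from the touch angle. Now I'll release and lift.

Emit:
{"method": "move_arm", "body": {
  "commands": [
    [[0,0,0],0,0.4],
    [[0,0,0],0,0.6],
    [[0,0,0],0,1],
    [[0,0,0],0,1],
    [[0,0,0],0,1],
    [[0,0,0],0,1],
    [[0,0,0.4],0,1],
    [[0,0,0.6],0,1],
    [[0,0,0.6],0,1],
    [[0,0,0.6],0,1],
    [[0,0,0.6],0,1],
    [[0,0,0.3],0,1],
    [[0,0,0],0,1],
    [[0,0,0],0,1]
  ]
}}

```text
t: 13.82
eef_pos: [573.0, 58.6, 482.4]
tcp_rot: [3.142, -0.0, 2.074]
ft_force: [0.1, 0.1, -0.5]
opening: 1.003
grip_force: 0.0
```

```bash
python3 st.py;  python3 - <<'E'
from h import *
p=read_camera("wrist");save(p,"w6.png",(260,170,400,310),4)
E
```

```text
13.8167 [572.953  58.611 482.366] [ 3.142 -0.     2.074] [ 0.082  0.078 -0.484] [ 0.019 -0.141 -0.005] 0.0017050632231985219 1.0030116835377565 0.0
```

View pics/w6.png

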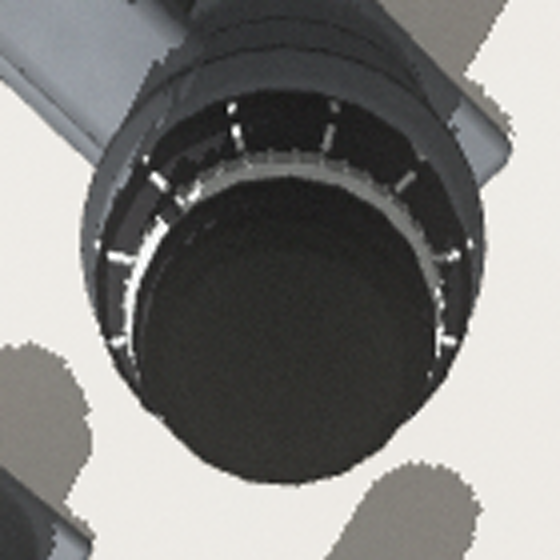

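The ring is released, and the pointer at about (180,205) in the crop is in the expected position relative to the hand.

```bash
python3 -c "
from h import *
print(env.job_done())"
```

```text
the job is handed in; nothing more can be done
None
```

The job is handed in: I turned the ring clockwise until the burrs touched (about 0.16 N m extra torque, limit 0.45), turned it back about 1.56 rad (a quarter turn is 1.57), and released it; the verdict was not shown.

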